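Click the marker on the bench stop and lay it ready in its cradle

TASK

Get the blue-button marker ready for pattern marking: pick it up, push its end button squarely against the steel face of the bench stop, without ramming it, until the button is fully in and the yellow nib is out, and then lay it (do not drop it) level in both notches of the cradle, nib towards the yellow upright, and let go. Leave the red marker and the other things where they are.

Things in the scene. Friction and masses are not known exactly. Their poses are not given: they have to be found in the camera images.
- marker_centre (a point): Centre of the square barrel (130 mm long, 24 wide, 24 high) of the wanted marker (blue band, blue end button), which lies flat on the bench at the start. The point is half-way along and half-way up (12 mm above its underside). x runs along the marker to the black nose; the button is at the -x end; z is up. About 0.1 kg
- marker_nose (a point): Front end of the wanted marker's black nose (18 mm long), 83 mm along +x from the barrel's centre, on its axis; same axes. The yellow nib comes out of it, up to 9.5 mm, as the button goes in
- marker_click (a joint): How far the blue button is in, m: 0 to 0.002 at the start (nib hidden), 0.010 fully in (hard stop). No spring: resists with about 4 N all the way and stays where left; nib and button are one piece. The button, 16 mm across, on the barrel's axis, has its end 79 mm from the barrel's centre when out, 69 mm when fully in
- stop_face (a point): Centre of the polished steel face of the bench stop, 42 mm above the bench. The face is upright, 90 mm wide, from 4 to 73 mm above the bench, and looks along this frame's -x axis (towards the middle of the bench); y runs level along the face, z is up
- bench_stop: The bench stop: fixed green iron block behind the steel face, 75 mm high, 100 mm wide, 49 mm thick, with a 12 mm high foot reaching 92 mm behind the face. Origin at bench height under the middle of the face; same axes as the face
- cradle_seat (a point): Where the barrel's centre lies when the marker rests centred in the cradle, 52 mm above the bench. x runs along the resting marker towards the yellow upright (the nib end), y across it, z is up
- cradle: Fixed cradle: two upright plates with open-topped notches, 40 mm either side of its origin along x, each 10 mm thick, 60 mm wide; the +x plate and foot end are yellow, the rest grey. Notch floors 40 mm above the bench, notches 34 mm wide with flared lips up to 67 mm, 66 mm over all. Foot 130 by 70 mm, 8 mm thick. Origin at bench height under the middle; same axes as the seat
- other_marker_centre (a point): Bystander, leave alone: the other marker, same shape and size but with a red band and red button: not wanted. Point at the centre of its barrel
- glue: Bystander, leave alone: amber glue bottle with a black cap, 60 mm across, 150 mm tall; origin under its base
- wax: Bystander, leave alone: low round grey steel tin, 70 mm across, 50 mm tall; origin under its base
- spool: Bystander, leave alone: orange thread spool standing up, 48 mm across, 60 mm tall; origin under its base
- mallet: Bystander, leave alone: hammer lying flat at the far side, about 250 mm long; origin near its middle
- brush: Bystander, leave alone: brush lying flat on the robot's side of the bench, about 200 mm long; origin near its middle

How it is judged:
By the outcome, as a careful person would: the job done as asked, in the order asked, and still so for the second after the job is handed in, with the robot touching nothing.
It also fails if it takes over 48 s, if anything falls off the work surface, if the arm or the gripper's body presses on something with over 40 N, if the wrist force passes 120 N, or if a joint passes its speed limit or range.

ROBOT

A 6-joint arm with a two-finger parallel gripper is mounted at the origin on the work surface. World frame = base frame: x ahead of the robot, y to its left, z up, the work surface at z = 0. Lengths are in mm, angles in degrees, forces in N, time in s.
With the tool pointing down it reaches from about 300 to 850 mm from the base axis. Payload 4.2 kg.
Tool frame: the origin (TCP) lies between the finger pads; the fingertips stand ahead of it and the grasp point (between the pads) lies 8 mm behind it (env.tip_reach is the x of the fingertips in the tool frame, in mm); x points along the fingers, y is the direction in which the jaws open and shut, and the axes are right-handed (so a half turn about x gives the same grasp; the last joint's range is limited). The gripper opens to 91 mm and grips with 3 to 60 N. Pads are 32 mm wide; open, the fingers measure 118 mm over their backs; the gripper's body (76 mm by 178 mm) begins 60 mm behind the grasp point.
Start: joints at [64.515, 18.312, 89.639, -0, 72.044, -1.146], TCP at [236.983, 523.909, 224.976] pointing down, gripper open.
Joint ranges: [-177.97, 177.97], [-48.28, 115.42], [12.27, 149.76], [-77.06, 257.06], [2.81, 150.46], [-146.56, 146.56]. Speed limits (degrees/s): [147.25, 147.25, 180, 180, 180, 180].

INTERFACE

Orientations are given as [roll, pitch, yaw] about the fixed x, y, z axes, in that order (R = Rz(yaw) Ry(pitch) Rx(roll)).
In Python, from workcell import env, cams gives the robot as it stands.
- The arm moves only by the tool arm_command, never from a script. Its argument "deltas" is a list of rows, each a list of 3 entries, a list of its own where there are three numbers: the opening, from 0 (shut) to 1 (fully open), then the shift along the world's x, y, z in mm, then the turn about the world's z in rad. A call has 1 to 20 rows; each row is the pose to reach, as a shift and turn from the pose commanded when the call began; what a row does not reach only later rows make up. A row lasts 1/10 s, in which the tool goes at most 50 mm and 8.59 degrees, less where a joint would pass 70% of its speed; a pose out of reach is approached as far as the arm can. A call with a gripper value outside its range is refused whole. The fingers move at their own pace and stop on an object; "grip_force" is the grip in N (left out, the last holds). Time passes only in rows, so rows that repeat a pose let the fingers close. It gives the time, the measured TCP pose, the force and the opening at its end, in the units of the state.
- env.state(): the state, without advancing time (a new reading comes with each control period).
- cams.grab_frame(name): name is "scene" or "side" or "wrist"; returns a dict with "img" (480x640x3 uint8, red, green, blue), "K" (3x3 intrinsics, pixels), "dist" ([k1, k2, p1, p2, k3] as OpenCV has them; the pictures are not rectified), "rvec" (rotation vector, rad) and "tvec" (3), from world to camera coordinates, as OpenCV has them. Camera axes: x right, y down, z forward; pixel columns grow to the right and rows downward; lengths in mm; the calibration is good to about 2 mm. A picture is of the moment at which its call begins. There is no depth.
- env.job_done(): hands the job in, once; it reports no verdict.
Trained networks look in a picture, given as the dict that the camera call returned (one of the last four; its "shot" number tells which), for a name from the list of things; names that differ only in an ending like _2 or _b are one class to them, and where a whole thing is asked for, a point or a joint stands for the part that bears it (a point fixed in the world has none). Each returns a list of dicts, best first, with "conf" (0 to 1); they miss things now and then, are a little off and sometimes report something else, mostly with a low value. They report only what shows in the picture. A call takes as long as a camera call.
- cams.silhouettes(picture, name): "region" (480x640 bool, what is visible of it) and "centre" ([column, row] in pixels, amid what is visible of it).
The state is a dict: "time_s": time; "qpos": joint angles; "qvel": joint speeds; "effort": joint torques, N m; "ee_pos": TCP position; "ee_rot": TCP orientation; "force": force on the tool from outside, world axes, zero at the start; "torque": the same for the moment, N m; "gripper_width": finger opening in mm.
Only numpy, scipy, OpenCV 4.12 (cv2) and the standard library are available. Lean on these libraries where they do the work, as an engineer would, in place of code of your own. Each camera call takes 0.05 s, during which the arm holds its last target.

## Working session

There is one attempt and no reset: what is moved stays moved. The work goes in short steps, Python scripts to look and compute and a tool call to move; the robot and the scene stay as the last step left them, time stands still between calls to the robot, and variables do not carry over. Pictures are saved under pics/ and viewed, and the job is handed in when it is done.

Besides the shell and the picture viewer there is one more tool, called after "Call:" by a JSON object that holds its "method" and its "body", one argument or row to a line. arm_command: Moves the arm, as the interface text tells. Its arguments: {"type":"object","properties":{"deltas":{"type":"array","items":{"type":"array"}},"grip_force":{"type":"number"}},"required":["deltas"]}

```bash
ls; mkdir -p pics; cat > h.py <<'E'
import numpy as np, cv2
from workcell import env, cams
def save(f,n): cv2.imwrite(f'pics/{n}.png',cv2.cvtColor(f['img'],cv2.COLOR_RGB2BGR))
def ray(f,px):
    K=np.array(f['K'],float);d=np.array(f['dist'],float)
    R,_=cv2.Rodrigues(np.array(f['rvec'],float));t=np.array(f['tvec'],float).ravel()
    u=cv2.undistortPoints(np.array(px,float).reshape(-1,1,2),K,d).reshape(-1,2)
    D=np.c_[u,np.ones(len(u))]@R
    return -R.T@t,D
def onz(f,px,z):
    c,D=ray(f,px); z=np.broadcast_to(z,(len(D),))
    return c+D*((z-c[2])/D[:,2])[:,None]
def proj(f,P):
    return cv2.projectPoints(np.array(P,float).reshape(-1,1,3),np.array(f['rvec'],float),np.array(f['tvec'],float),np.array(f['K'],float),np.array(f['dist'],float))[0].reshape(-1,2)
E
python3 - <<'E'
from h import *
s=env.state();print(s, env.tip_reach)
for n in ['scene','side','wrist']:
    f=cams.grab_frame(n);save(f,n+'0');c,_=ray(f,[[320,240]]);print(n,c.round())
    import pickle;pickle.dump(f,open(n+'0.pkl','wb'))
    for name in ['marker_centre','bench_stop','cradle']:
        for r in cams.silhouettes(f,name)[:3]: print(name,r['conf'],r['centre'],r['region'].sum())
print(env.state()['time_s'])
E
```

```text
pics
{'time_s': 0.0, 'qpos': array([ 6.45122068e+01,  1.83506311e+01,  8.97059524e+01,  2.26954104e-03,
        7.20431542e+01, -1.14510828e+00]), 'qvel': array([-0.06774134,  0.03226144,  0.05103116,  0.02634252,  0.02390448,
       -0.00331337]), 'effort': array([ 4.80299477e-04, -4.12464738e+01, -2.31971920e+01,  7.29435543e-02,
        4.55359078e-02, -1.30653571e-04]), 'ee_pos': array([236.78511175, 523.4554196 , 224.13345851]), 'ee_rot': array([ -92.38447656,   89.90023893, -116.72786309]), 'force': array([-0.29727578, -0.22907549, -0.18707735]), 'torque': array([0.04646128, 0.00743688, 0.00710628]), 'gripper_width': 91.20027854813495} 11.0
scene [1253.  163.  850.]
marker_centre 0.61 [310.1, 223.7] 790
bench_stop 0.97 [492.4, 288.9] 2376
cradle 0.88 [209.3, 236.3] 1640
side [ 315. -747.  550.]
marker_centre 0.61 [256.9, 283.2] 910
marker_centre 0.42 [495.2, 326.0] 3316
bench_stop 0.56 [258.0, 179.7] 1388
cradle 0.84 [359.6, 360.2] 3618
cradle 0.51 [342.0, 259.8] 627
wrist [168. 554. 385.]
0.6
```

View pics/scene0.png

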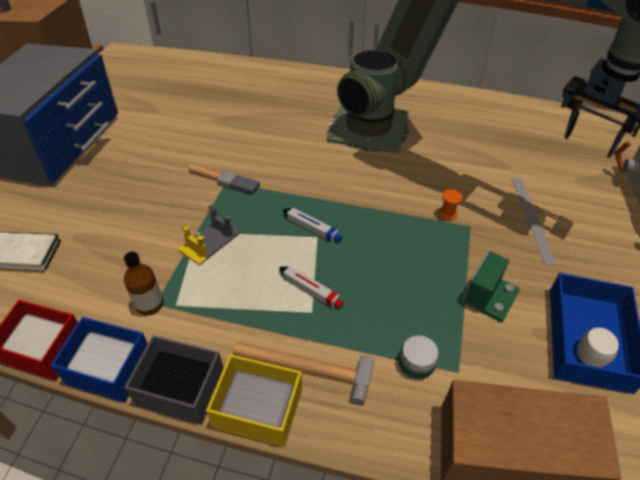

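View pics/side0.png

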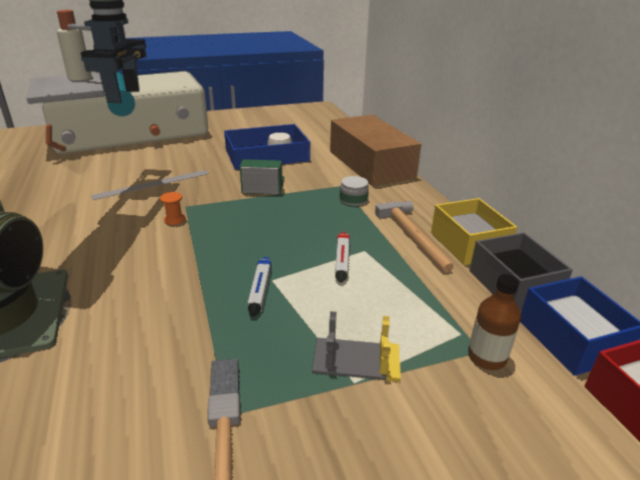

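View pics/wrist0.png

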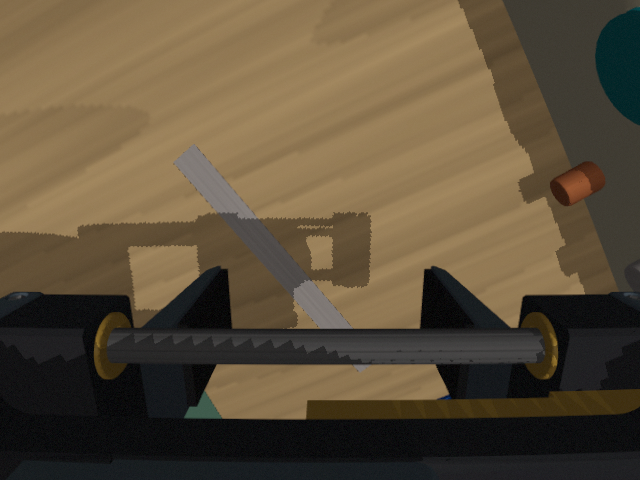

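The scene view shows the blue marker at about (312,224), the cradle at (209,236) with its yellow end at (190,245), and the stop at (492,289). In the side view the marker is at (260,285), the stop face at (262,178) and the cradle at (358,355). Next I'll zoom in.

```bash
python3 - <<'E'
import pickle,cv2,numpy as np
f={n:pickle.load(open(n+'0.pkl','rb'))['img'][:,:,::-1] for n in ['scene','side']}
def crop(n,x,y,w,h,k): return cv2.resize(f[n][y:y+h,x:x+w],None,fx=k,fy=k,interpolation=cv2.INTER_CUBIC)
a=np.hstack([crop('scene',270,195,80,60,5),crop('side',235,250,80,75,5)[:300]]) 
b=np.hstack([crop('scene',170,195,80,75,5),crop('side',305,305,80,75,5)])
cv2.imwrite('pics/zm.png',np.vstack([crop('scene',270,200,80,50,5),])) 
cv2.imwrite('pics/z1.png',np.vstack([np.hstack([crop('scene',270,200,80,50,5),crop('side',235,255,80,65,5)[:250]]),np.hstack([crop('scene',460,245,80,70,5),crop('side',225,145,80,70,5)])]))
cv2.imwrite('pics/z2.png',b)
E
```

```text
(no output)
```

View pics/z1.png

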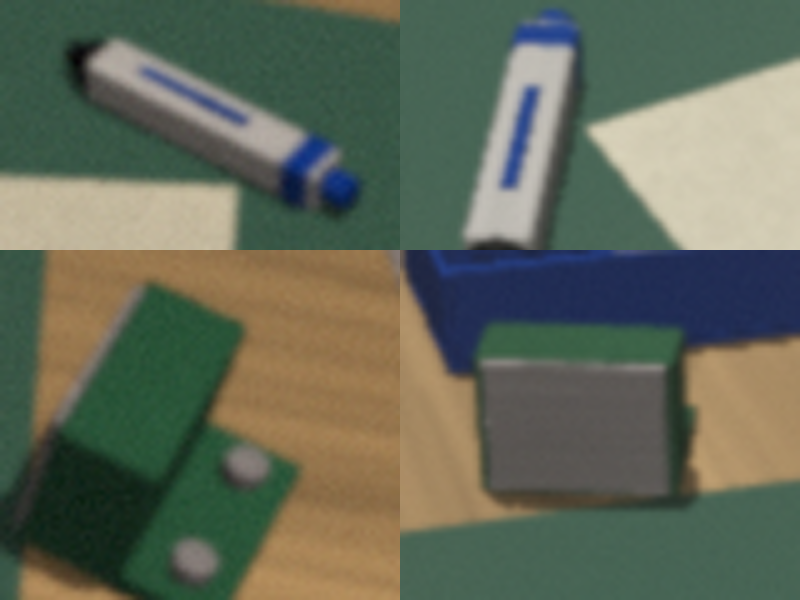

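View pics/z2.png

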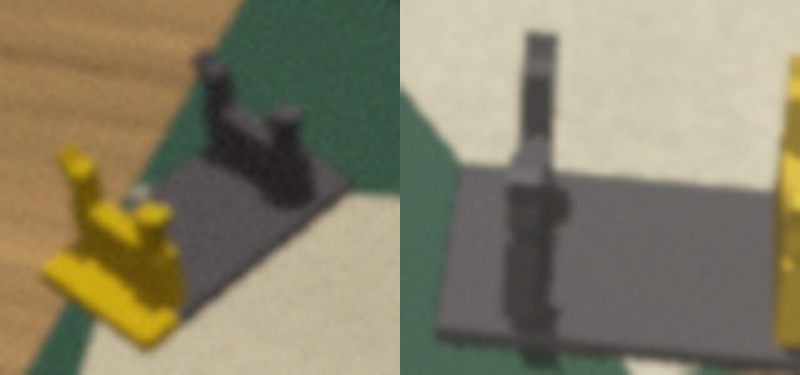

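```bash
cat > fit.py <<'E'
import pickle
from h import *
from scipy.optimize import least_squares
F={n:pickle.load(open(n+'0.pkl','rb')) for n in ['scene','side']}
def fit(name,obs,x0):
    def w(p,L):
        c,s=np.cos(p[2]),np.sin(p[2]);L=np.array(L,float)
        return np.c_[p[0]+c*L[:,0]-s*L[:,1],p[1]+s*L[:,0]+c*L[:,1],L[:,2]]
    def res(p):
        return np.concatenate([(proj(F[n],w(p,[o[1] for o in obs if o[0]==n]))-np.array([o[2] for o in obs if o[0]==n])).ravel() for n in ['scene','side'] if any(o[0]==n for o in obs)])
    r=least_squares(res,x0,loss='soft_l1',x_scale=[10,10,.1]);e=res(r.x)
    print(name,r.x[:2].round(1),np.degrees(r.x[2]).round(2),'res',e.reshape(-1,2).round(1).tolist())
    return r.x
def Z(n,ox,oy,dx,dy): return lambda L,u,v:(n,L,(ox+(u-dx)/5-.0+ -0.4,oy+(v-dy)/5-0.4))
a=Z('scene',460,245,0,250);b=Z('side',225,145,400,250)
stop=[a((0,50,75),150,285),a((49,50,75),245,328),a((49,-50,75),165,485),a((0,-50,75),60,430),
 b((0,45,4),490,488),b((0,-45,4),668,493),b((49,50,75),492,325),b((49,-50,75),682,328),b((0,50,75),477,363)]
c0,D=0,0
g=onz(F['scene'],[[480,282]],40)[0]
fit('stop',stop,[g[0],g[1],np.pi/2])
a=Z('scene',270,200,0,0);b=Z('side',235,255,400,0)
mk=[a((65,-12,24),112,40),a((65,12,24),88,72),a((-79,0,12),350,188),a((83,0,12),72,60),
 b((-79,0,12),555,14),b((65,12,24),545,250)]
mk=[o for o in mk if not (o[0]=='side' and o[1][0]==65)]
g=onz(F['scene'],[[312,224]],12)[0]
m=fit('marker',mk,[g[0],g[1],-np.pi/2])
a=Z('scene',170,195,0,0);b=Z('side',305,305,400,0)
cr=[a((65,-35,8),45,268),a((65,35,8),150,345),a((-65,35,8),350,183),
 b((-65,-35,8),460,165),b((-65,35,0),437,340)]
g=onz(F['scene'],[[209,240]],10)[0]
c=fit('cradle',cr,[g[0],g[1],-np.pi/4])
E
python3 fit.py
```

```text
stop [528.5 322.8] 69.97 res [[-1.3, -2.1], [1.7, -0.6], [0.2, 0.0], [-1.9, -0.1], [0.6, -0.6], [0.8, -0.6], [-0.4, -2.1], [1.2, -1.6], [-0.7, -1.8]]
marker [446.1 -48.2] -109.05 res [[0.2, -0.1], [-0.9, -0.6], [1.8, 1.7], [-0.8, -0.4], [-0.1, -0.2]]
cradle [ 546.3 -263.3] -22.02 res [[-0.8, 1.3], [0.3, 0.3], [0.4, -1.6], [-4.6, 31.0], [3.2, -33.5]]
```

```bash
sed -i 's/b((-65,-35,8),460,165),b((-65,35,0),437,340)/b((-65,35,8),460,165),b((-65,-35,8),437,328)/' fit.py; python3 fit.py
cat >> fit.py <<'E'
def w(p,L):
    cc,s=np.cos(p[2]),np.sin(p[2]);L=np.array(L,float)
    return np.c_[p[0]+cc*L[:,0]-s*L[:,1],p[1]+s*L[:,0]+cc*L[:,1],L[:,2]]
def draw(im,f,p,boxes,k,ox,oy,wd,ht):
    o=cv2.resize(im[oy:oy+ht,ox:ox+wd],None,fx=k,fy=k,interpolation=cv2.INTER_CUBIC)
    for x0,x1,y0,y1,z0,z1 in boxes:
        L=[(x,y,z) for x in(x0,x1) for y in(y0,y1) for z in(z0,z1)]
        P=(proj(f,w(p,L))-[ox,oy]+.5)*k
        for i in range(8):
            for b in (1,2,4):
                if not i&b: cv2.line(o,tuple(P[i].astype(int).tolist()),tuple(P[i|b].astype(int).tolist()),(0,0,255),1)
    return o
CR=[(-65,65,-35,35,0,8),(35,45,-30,-17,40,66),(35,45,17,30,40,66),(-45,-35,-30,-17,40,66),(-45,-35,17,30,40,66)]
MK=[(-65,65,-12,12,0,24),(65,83,-6,6,6,18),(-79,-65,-8,8,4,20)]
ST=[(0,49,-50,50,0,75)]
E
python3 - <<'E'
import sys;sys.path.insert(0,'.')
from fit import *
S,D=F['scene']['img'][:,:,::-1].copy(),F['side']['img'][:,:,::-1].copy()
st=np.array([528.5,322.8,np.radians(69.97)])
A=np.hstack([draw(S,F['scene'],c,CR,5,170,195,80,60),draw(D,F['side'],c,CR,4,300,305,100,75)])
B=np.hstack([draw(S,F['scene'],m,MK,4,270,195,80,65),draw(S,F['scene'],st,ST,4,460,245,60,65),draw(D,F['side'],st,ST,4,225,145,60,65)])
cv2.imwrite('pics/o1.png',A);cv2.imwrite('pics/o2.png',B)
E
```

```text
stop [528.5 322.8] 69.97 res [[-1.3, -2.1], [1.7, -0.6], [0.2, 0.0], [-1.9, -0.1], [0.6, -0.6], [0.8, -0.6], [-0.4, -2.1], [1.2, -1.6], [-0.7, -1.8]]
marker [446.1 -48.2] -109.05 res [[0.2, -0.1], [-0.9, -0.6], [1.8, 1.7], [-0.8, -0.4], [-0.1, -0.2]]
cradle [ 545.9 -265.4] -22.0 res [[-1.5, 1.0], [-0.5, -0.1], [-0.3, -1.9], [-1.2, -1.2], [0.1, -0.5]]
stop [528.5 322.8] 69.97 res [[-1.3, -2.1], [1.7, -0.6], [0.2, 0.0], [-1.9, -0.1], [0.6, -0.6], [0.8, -0.6], [-0.4, -2.1], [1.2, -1.6], [-0.7, -1.8]]
marker [446.1 -48.2] -109.05 res [[0.2, -0.1], [-0.9, -0.6], [1.8, 1.7], [-0.8, -0.4], [-0.1, -0.2]]
cradle [ 545.9 -265.4] -22.0 res [[-1.5, 1.0], [-0.5, -0.1], [-0.3, -1.9], [-1.2, -1.2], [0.1, -0.5]]
```

View pics/o1.png

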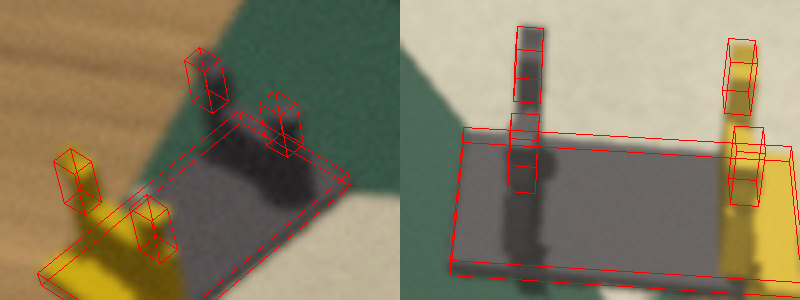

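View pics/o2.png

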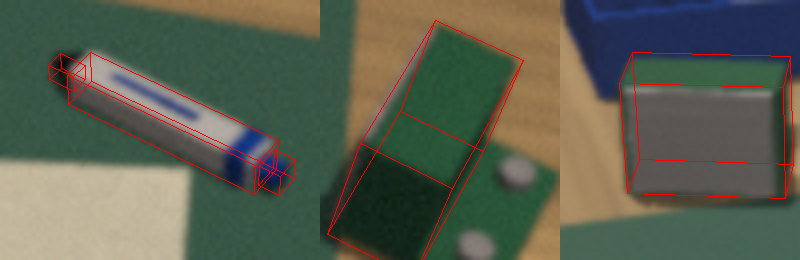

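```bash
python3 - <<'E'
from h import *
from scipy.spatial.transform import Rotation as R
s=env.state();M=R.from_euler('xyz',s['ee_rot'],degrees=True).as_matrix();print(M.round(3))
print('tool y dir',np.degrees(np.arctan2(M[1,1],M[0,1])), 'z dir',np.degrees(np.arctan2(M[1,2],M[0,2])))
f=cams.grab_frame('wrist');C,D=ray(f,[[320,240],[320,479]]);print(C-s['ee_pos'],D)
print(M.T@(C-s['ee_pos']),M.T@D[0])
E
```

```text
[[ 0.     0.412  0.911]
 [ 0.     0.911 -0.412]
 [-1.     0.    -0.   ]]
tool y dir 65.6588304995088 z dir -24.341169442325867
[-69.41938967  30.38314924 160.43651929] [[ 0.23031719 -0.11787581 -0.96610075]
 [ 0.77970694 -0.36658363 -0.79862852]]
[-160.43587753   -0.91349368  -75.77307485] [ 0.96609693 -0.0125686   0.25843787]
```

Call:
{"method": "arm_command", "body": {
  "deltas": [
    [1,[8,-22,-3],-0.06],
    [1,[24,-66,-10],-0.2],
    [1,[42,-114,-17],-0.34],
    [1,[60,-163,-24],-0.48],
    [1,[78,-212,-31],-0.62],
    [1,[96,-261,-38],-0.76],
    [1,[114,-310,-46],-0.9],
    [1,[132,-359,-53],-1.02],
    [1,[150,-408,-60],-1.14],
    [1,[168,-457,-67],-1.26],
    [1,[185,-505,-74],-1.36],
    [1,[199,-545,-80],-1.44],
    [1,[206,-564,-83],-1.47],
    [1,[209,-572,-84],-1.478],
    [1,[209,-572,-84],-1.478],
    [1,[209,-572,-84],-1.478]
  ]
}}

```text
time_s: 2.25
ee_pos: [445.6, -47.3, 141.0]
ee_rot: [-131.5, 90.0, 119.5]
force: [0.0, 0.2, -0.6]
gripper_width: 91.3
```

```bash
python3 - <<'E'
from h import *
import pickle
s=env.state();print(s['time_s'],s['ee_pos'],s['ee_rot'],s['qpos'].round(1),s['force'])
f=cams.grab_frame('wrist');save(f,'w1');pickle.dump(f,open('w1.pkl','wb'))
for r in cams.silhouettes(f,'marker_centre')[:2]: print(r['conf'],r['centre'],r['region'].sum())
E
```

```text
2.25 [445.56075282 -47.25711479 141.04920697] [-131.51142781   89.96304011  119.50233727] [ -7.5  11.4 112.7   0.   55.9  11.4] [ 0.0205973   0.19589382 -0.61012237]
0.79 [324.5, 237.4] 5869
```

View pics/w1.png

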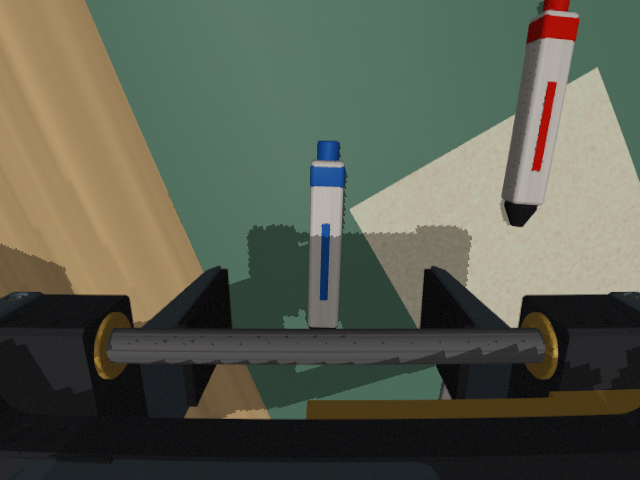

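```bash
python3 - <<'E'
import pickle
from h import *
f=pickle.load(open('w1.pkl','rb'));im=f['img']
o=cv2.resize(im[130:340,290:370][:,:,::-1],None,fx=5,fy=5,interpolation=cv2.INTER_CUBIC)
o=np.hstack([o[:550],o[500:]]);cv2.imwrite('pics/w1z.png',o[:600])
E
```

```text
(no output)
```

View pics/w1z.png

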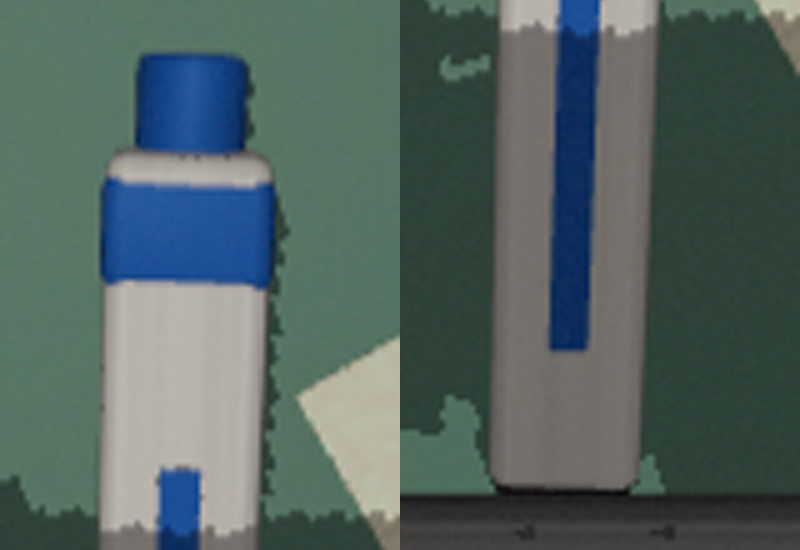

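```bash
python3 - <<'E'
import pickle
from h import *
f=pickle.load(open('w1.pkl','rb'))
P=onz(f,[[326,224],[323.8,300],[322.8,327],[327.6,160.5],[328.6,141]],[24,24,24,24,19]);print(P.round(1))
d=P[2]-P[3];print(np.degrees(np.arctan2(d[1],d[0])),np.linalg.norm(d),(P[2]+P[3])/2,np.linalg.norm((P[4]-(P[2]+P[3])/2)[:2]))
d=P[1]-P[0];print(np.degrees(np.arctan2(d[1],d[0])))
e=[onz(f,[[290+u/5,130+v/5]],24)[0] for u,v in[(104,250),(272,250)]];print(np.linalg.norm(e[0]-e[1]))
E
```

```text
[[ 449.8  -35.    24. ]
 [ 428.7  -91.2   24. ]
 [ 420.5 -112.7   24. ]
 [ 465.7    7.7   24. ]
 [ 470.6   20.    19. ]]
-110.56133225216449 128.66045828244359 [443.06640223 -52.51185735  24.        ] 77.58751003264024
-110.55898108112903
23.83815839911966
```

Call:
{"method": "arm_command", "body": {
  "deltas": [
    [1,[-1,-2,-20],-0.015],
    [1,[-2.5,-5.2,-55],-0.027],
    [1,[-2.5,-5.2,-90],-0.027],
    [1,[-2.5,-5.2,-112],-0.027],
    [1,[-2.5,-5.2,-123],-0.027],
    [1,[-2.5,-5.2,-127],-0.027],
    [1,[-2.5,-5.2,-127],-0.027]
  ],
  "grip_force": 30
}}

```text
time_s: 3.05
ee_pos: [443.9, -52.8, 14.3]
ee_rot: [103.0, 90.0, -7.6]
force: [-0.5, -0.7, 0.4]
gripper_width: 91.4
```

Call:
{"method": "arm_command", "body": {
  "deltas": [
    [0,[0,0,0],0],
    [0,[0,0,0],0],
    [0,[0,0,0],0],
    [0,[0,0,0],0],
    [0,[0,0,0],0],
    [0,[0,0,0],0],
    [0,[0,0,0],0],
    [0,[0,0,0],0]
  ],
  "grip_force": 30
}}

```text
time_s: 3.85
ee_pos: [443.5, -53.3, 13.9]
ee_rot: [43.3, 90.0, -67.3]
force: [0.6, 0.3, 0.3]
gripper_width: 29.9
```

Call:
{"method": "arm_command", "body": {
  "deltas": [
    [0,[0,0,0],0],
    [0,[0,0,0],0],
    [0,[0,0,0],0]
  ]
}}

```text
time_s: 4.15
ee_pos: [443.4, -53.3, 13.9]
ee_rot: [-44.0, 90.0, -154.6]
force: [0.6, 0.7, 0.5]
gripper_width: 23.8
```

Call:
{"method": "arm_command", "body": {
  "deltas": [
    [0,[0,0,12],0],
    [0,[0,0,40],0],
    [0,[2,10,75],0],
    [0,[7,38,100],0],
    [0,[14,76,110],0],
    [0,[21,115,110],0],
    [0,[28,155,110],0],
    [0,[35,195,110],0],
    [0,[41,230,110],0],
    [0,[46,256,110],0],
    [0,[48,268,110],0],
    [0,[49,272,110],0],
    [0,[49,272,110],0],
    [0,[49,272,110],0]
  ]
}}

```text
time_s: 5.55
ee_pos: [492.1, 217.5, 123.8]
ee_rot: [-21.4, 89.9, -132.1]
force: [-0.1, -0.7, -1.0]
gripper_width: 23.8
```

```bash
python3 - <<'E'
from h import *
import pickle
s=env.state();print(s['time_s'],s['ee_pos'],s['ee_rot'],s['gripper_width'],s['force'])
for n in ['wrist','side']:
    f=cams.grab_frame(n);save(f,n+'2');pickle.dump(f,open(n+'2.pkl','wb'))
E
```

```text
5.55 [492.11044047 217.4568436  123.81615974] [ -21.44189127   89.93530319 -132.06921378] 23.784306345045817 [-0.1288359  -0.73818838 -0.97044889]
```

View pics/wrist2.png

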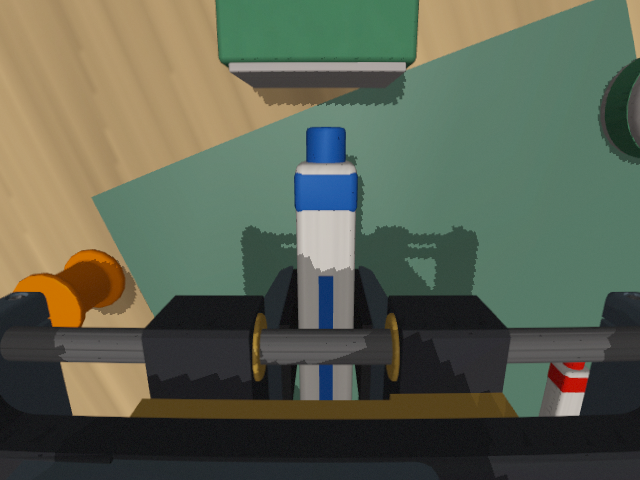

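View pics/side2.png

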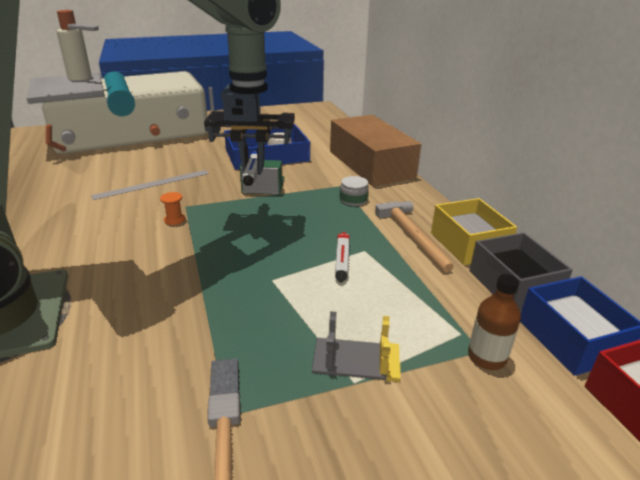

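```bash
python3 - <<'E'
import pickle
from h import *
im=pickle.load(open('wrist2.pkl','rb'))['img'][:,:,::-1]
a=cv2.resize(im[40:110,215:425],None,fx=3.8,fy=3.8,interpolation=cv2.INTER_CUBIC)
b=cv2.resize(im[120:200,285:365],None,fx=3.8,fy=3.8,interpolation=cv2.INTER_CUBIC)
b=np.pad(b,((0,0),(0,a.shape[1]-b.shape[1]),(0,0)))
cv2.imwrite('pics/w2z.png',np.vstack([a,b]))
E
```

```text
(no output)
```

View pics/w2z.png

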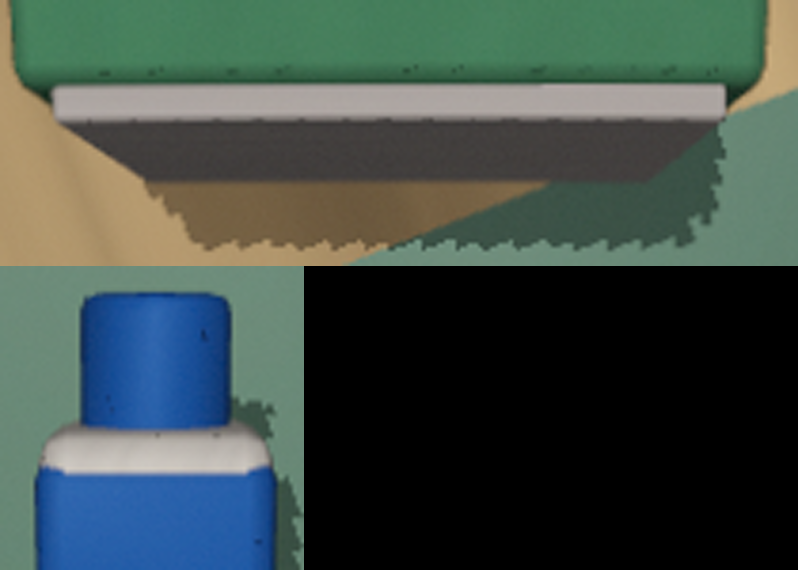

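```bash
python3 - <<'E'
import pickle
from h import *
f=pickle.load(open('wrist2.pkl','rb'));s=env.state()
P=onz(f,[[229.2,72.4],[406,71.8],[253.7,87.6],[386.6,87.6]],[73,73,4,4]);print(P.round(1))
for i in (0,2):
    d=P[i+1]-P[i];print(np.linalg.norm(d),np.degrees(np.arctan2(d[1],d[0]))+90,(P[i]+P[i+1])/2)
# marker edges on held marker top (z=133.9)
zt=133.9
B=onz(f,[[325.8,127.1],[325.8,164],[325.5,300],[325.8,395]],[128.5,zt,zt,zt]);print(B.round(1))
d=B[1]-B[2];print('yaw button dir',np.degrees(np.arctan2(d[1],d[0])), 'tool zdir', (s['ee_rot'][2]-s['ee_rot'][0])%360-180)
n=P[2:].mean(0)
E
python3 - <<'E'
import pickle,cv2
im=pickle.load(open('wrist2.pkl','rb'))['img'][:,:,::-1]
cv2.imwrite('pics/w2y.png',cv2.resize(im[150:410,275:375],None,fx=2.3,fy=2.3,interpolation=cv2.INTER_CUBIC))
im=pickle.load(open('side2.pkl','rb'))['img'][:,:,::-1]
cv2.imwrite('pics/s2y.png',cv2.resize(im[90:210,190:320],None,fx=5,fy=5,interpolation=cv2.INTER_CUBIC))
E
```

```text
[[483.5 334.5  73. ]
 [567.6 303.1  73. ]
 [483.9 334.9   4. ]
 [568.3 303.2   4. ]]
89.782609876261 69.54635923276889 [525.56121639 318.80074073  73.        ]
90.20629714068436 69.38116130799008 [526.09671338 319.05909966   4.        ]
[[519.4 290.7 128.5]
 [514.6 277.9 133.9]
 [494.9 225.6 133.9]
 [478.6 181.9 133.9]]
yaw button dir 69.29133955117452 tool zdir 69.35050262080085
```

View pics/w2y.png

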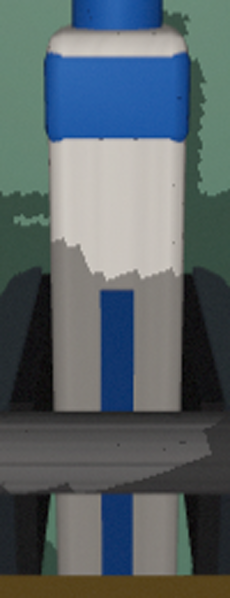

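View pics/s2y.png

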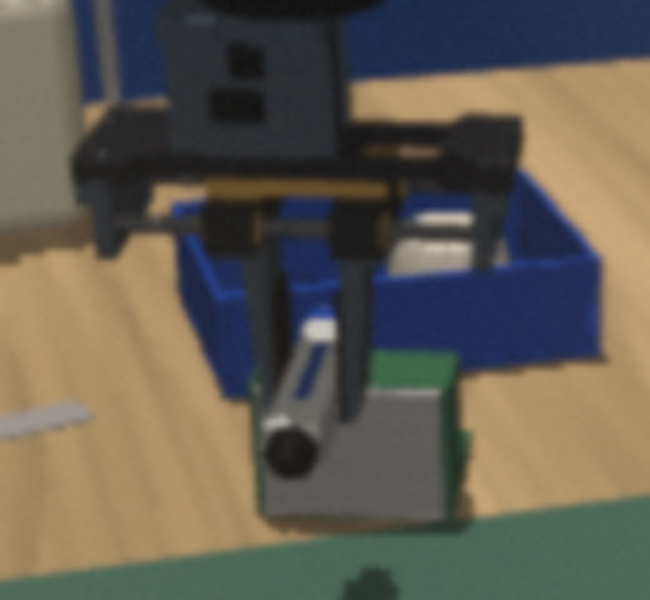

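```bash
python3 - <<'E'
import pickle
from h import *
f=pickle.load(open('side2.pkl','rb'));n=np.array([.352,.936,0]);c=np.array([492.1,217.5,121.9])
print(proj(f,[c-83*n,c-65*n+[0,0,12],c+79*n,c+65*n+[0,0,12]]))
# pixel shift for 3 deg pitch
print(proj(f,[c-83*n+[0,0,4.3]]))
E
```

```text
[[246.48857937 183.13176885]
 [247.60700754 174.04094541]
 [258.15570531 152.89357702]
 [257.01286298 150.29485922]]
[[246.36290831 181.21333686]]
```

```bash
python3 - <<'E'
import pickle
from h import *
f=pickle.load(open('wrist2.pkl','rb'));im=f['img'].astype(float)
for r in (195,202,230,240,360,380,390):
    row=im[r-1:r+2,285:370].mean(0);g=np.abs(np.diff(row,axis=0)).sum(1)
    i=[np.argmax(g[:28]),50+np.argmax(g[50:])];print(r,[285.5+k for k in i],[g[k].round() for k in i],
     np.linalg.norm(np.diff(onz(f,[[285.5+i[0],r],[285.5+i[1],r]],133.9),axis=0)))
f=pickle.load(open('side2.pkl','rb'))
cv2.imwrite('pics/s2x.png',cv2.resize(f['img'][145:190,230:275][:,:,::-1],None,fx=13,fy=13,interpolation=cv2.INTER_CUBIC))
E
```

```text
195 [np.float64(293.5), np.float64(356.5)] [np.float64(104.0), np.float64(61.0)] 24.454569834059516
202 [np.float64(293.5), np.float64(361.5)] [np.float64(105.0), np.float64(132.0)] 26.519652512036696
230 [np.float64(296.5), np.float64(354.5)] [np.float64(104.0), np.float64(153.0)] 23.053105940377552
240 [np.float64(296.5), np.float64(354.5)] [np.float64(167.0), np.float64(151.0)] 23.215556819484394
360 [np.float64(304.5), np.float64(362.5)] [np.float64(55.0), np.float64(6.0)] 25.498092688881
380 [np.float64(294.5), np.float64(356.5)] [np.float64(213.0), np.float64(216.0)] 27.73705334385202
390 [np.float64(293.5), np.float64(357.5)] [np.float64(107.0), np.float64(223.0)] 28.890841517393042
```

View pics/s2x.png

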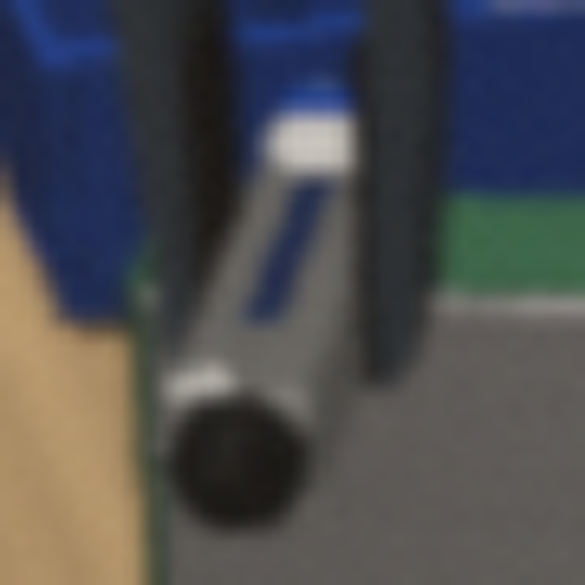

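```bash
python3 - <<'E'
import pickle
from h import *
from scipy.optimize import least_squares
f=pickle.load(open('side2.pkl','rb'))
L=np.array([[-83,0],[-65,12],[-41,12],[18.7,12],[52,12]])
obs=np.array([[248.3,180.5],[248.5,175.2],[250.4,169.5],[254.5,159.2],[254.5,152.7]])
def w(p):
    x,z,y,pt=p;n=np.array([np.cos(y)*np.cos(pt),np.sin(y)*np.cos(pt),np.sin(pt)]);u=np.array([-np.cos(y)*np.sin(pt),-np.sin(y)*np.sin(pt),np.cos(pt)])
    return np.array([x,217.5,z])+L[:,:1]*n+L[:,1:]*u
print(proj(f,w([492.1,121.9,np.radians(69.4),0])))
r=least_squares(lambda p:(proj(f,w(p))-obs).ravel(),[492.1,121.9,1.21,0],x_scale=[1,1,.1,.1])
print(r.x[:2],np.degrees(r.x[2:]),r.fun.round(1))
J=r.jac;print(np.sqrt(np.diag(np.linalg.inv(J.T@J)))*[1,1,57,57])
E
```

```text
[[246.49543408 183.13198864]
 [247.61232649 174.04111208]
 [249.50163122 169.26340783]
 [253.88620912 158.18097211]
 [256.15432466 152.45103222]]
[492.04182974 121.03590276] [71.8824347  -1.71330989] [-0.1  1.9  0.4 -1.7 -0.1 -0.4 -1.  -0.5  0.7  0.7]
[1.0958135  1.20898727 1.08178201 1.17415858]
```

Call:
{"method": "arm_command", "body": {
  "deltas": [
    [0,[0,3,-8],0],
    [0,[0.3,6,-28],0],
    [0,[0.5,10,-52],0],
    [0,[0.7,12.5,-70],0],
    [0,[0.7,12.5,-78],0],
    [0,[0.7,12.5,-80],0],
    [0,[0.7,12.5,-80],0],
    [0,[0.7,12.5,-80],0]
  ]
}}

```text
time_s: 6.45
ee_pos: [493.8, 231.3, 44.8]
ee_rot: [131.8, 89.9, 21.2]
force: [0.1, -0.4, -0.8]
gripper_width: 24.0
```

```bash
python3 - <<'E'
from h import *
import pickle
s=env.state();print(s['time_s'],s['ee_pos'],s['gripper_width'],s['force'])
for n in ['wrist']:
    f=cams.grab_frame(n);save(f,n+'3');pickle.dump(f,open(n+'3.pkl','wb'))
print(env.state()['ee_pos'],env.state()['force'])
E
```

```text
6.45 [493.83747198 231.33271163  44.80758241] 23.998754923983622 [ 0.05112288 -0.39950756 -0.76563302]
[493.82208322 231.37396805  44.88923391] [-0.85357778 -0.4453135  -1.8800991 ]
```

View pics/wrist3.png

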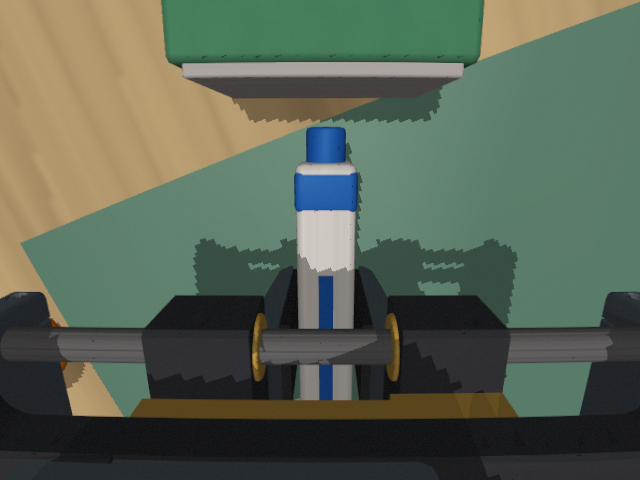

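```bash
python3 - <<'E'
import pickle
from h import *
f=pickle.load(open('wrist3.pkl','rb'))
P=onz(f,[[184,78.5],[462.5,78],[232,97.5],[415,97.5]],[73,73,4,4]);print(P.round(1))
for i in (0,2):
    d=P[i+1]-P[i];print(np.linalg.norm(d),np.degrees(np.arctan2(d[1],d[0]))+90,(P[i]+P[i+1])/2)
B=onz(f,[[325.8,127.1]],[49.5])[0];n=np.array([.351,.936,0]);q=np.array([-.936,.351,0])
for m in (P[:2].mean(0),P[2:].mean(0)): print('gap',n@(m-B),'lat',q@(m-B))
E
```

```text
[[483.7 334.4  73. ]
 [567.3 303.2  73. ]
 [483.5 335.1   4. ]
 [567.6 303.5   4. ]]
89.25714926326215 69.54941203792474 [525.4828174  318.76157157  73.        ]
89.87775894587836 69.45008767459181 [525.55815637 319.32034273   4.        ]
gap 14.789428681988893 lat 0.8685740835043678
gap 15.338882463756365 lat 0.9941854755864014
```

Call:
{"method": "arm_command", "body": {
  "deltas": [
    [0,[1,2.7,0],0],
    [0,[2.1,5.6,0],0],
    [0,[2.8,7.5,0],0],
    [0,[3.3,8.8,0],0],
    [0,[3.5,9.4,0],0],
    [0,[3.5,9.4,0],0]
  ]
}}

```text
time_s: 7.1
ee_pos: [496.7, 240.7, 43.9]
ee_rot: [15.1, 90.0, -95.5]
force: [-0.3, 0.0, -0.6]
gripper_width: 24.0
```

Call:
{"method": "arm_command", "body": {
  "deltas": [
    [0,[0.2,0.6,0],0],
    [0,[0.5,1.2,0],0],
    [0,[0.7,1.9,0],0],
    [0,[0.9,2.5,0],0],
    [0,[1.1,3,0],0]
  ]
}}

```text
time_s: 7.6
ee_pos: [497.8, 243.7, 44.0]
ee_rot: [121.5, 90.0, 11.0]
force: [0.0, 0.1, -0.6]
gripper_width: 23.4
```

Call:
{"method": "arm_command", "body": {
  "deltas": [
    [0,[0.2,0.6,0],0],
    [0,[0.5,1.2,0],0],
    [0,[0.7,1.9,0],0],
    [0,[0.9,2.5,0],0],
    [0,[1.1,3,0],0]
  ]
}}

```text
time_s: 8.1
ee_pos: [498.6, 245.9, 43.9]
ee_rot: [-7.0, 89.9, -117.6]
force: [-1.2, -4.5, 0.4]
gripper_width: 23.8
```

Call:
{"method": "arm_command", "body": {
  "deltas": [
    [0,[0.2,0.6,0],0],
    [0,[0.5,1.2,0],0],
    [0,[0.7,1.9,0],0],
    [0,[0.9,2.5,0],0],
    [0,[1.1,3,0],0],
    [0,[1.4,3.7,0],0],
    [0,[1.6,4.3,0],0]
  ]
}}

```text
time_s: 8.8
ee_pos: [500.5, 250.9, 43.9]
ee_rot: [32.8, 90.0, -77.8]
force: [0.1, -3.9, -0.0]
gripper_width: 23.6
```

Call:
{"method": "arm_command", "body": {
  "deltas": [
    [0,[0.2,0.5,0],0],
    [0,[0.35,0.9,0],0],
    [0,[0.5,1.4,0],0],
    [0,[0.7,1.8,0],0]
  ]
}}

```text
time_s: 9.2
ee_pos: [501.1, 252.7, 43.9]
ee_rot: [-12.5, 90.0, -123.0]
force: [-0.4, -4.7, -0.6]
gripper_width: 23.5
```

Call:
{"method": "arm_command", "body": {
  "deltas": [
    [0,[0.15,0.4,0],0],
    [0,[0.3,0.8,0],0],
    [0,[0.3,0.8,0],0]
  ]
}}

```text
time_s: 9.5
ee_pos: [501.5, 253.6, 43.9]
ee_rot: [162.2, 90.0, 51.6]
force: [-0.3, -3.9, -0.3]
gripper_width: 23.6
```

Call:
{"method": "arm_command", "body": {
  "deltas": [
    [0,[0.15,0.4,0],0],
    [0,[0.25,0.7,0],0],
    [0,[0.25,0.7,0],0]
  ]
}}

```text
time_s: 9.8
ee_pos: [501.7, 254.3, 43.9]
ee_rot: [101.7, 90.0, -8.9]
force: [0.2, -3.2, -1.8]
gripper_width: 23.9
```

Call:
{"method": "arm_command", "body": {
  "deltas": [
    [0,[0.1,0.25,0],0],
    [0,[0.2,0.5,0],0],
    [0,[0.2,0.5,0],0]
  ]
}}

```text
time_s: 10.1
ee_pos: [501.8, 254.3, 44.0]
ee_rot: [-7.3, 90.0, -117.9]
force: [-0.4, -4.9, -1.2]
gripper_width: 23.2
```

Call:
{"method": "arm_command", "body": {
  "deltas": [
    [0,[0.1,0.25,0],0],
    [0,[0.2,0.5,0],0],
    [0,[0.2,0.5,0],0]
  ]
}}

```text
time_s: 10.4
ee_pos: [501.7, 254.4, 43.9]
ee_rot: [-10.2, 89.9, -120.7]
force: [-0.6, -7.3, 1.1]
gripper_width: 23.7
```

Call:
{"method": "arm_command", "body": {
  "deltas": [
    [0,[0.1,0.25,0],0],
    [0,[0.2,0.5,0],0],
    [0,[0.2,0.5,0],0]
  ]
}}

```text
time_s: 10.7
ee_pos: [501.7, 254.4, 43.9]
ee_rot: [-10.4, 89.8, -121.0]
force: [-0.9, -8.6, 1.1]
gripper_width: 23.9
```

```bash
python3 - <<'E'
from h import *
import pickle
s=env.state();print(s['time_s'],s['ee_pos'],s['gripper_width'],s['force'])
for n in ['wrist','side']:
    f=cams.grab_frame(n);save(f,n+'4');pickle.dump(f,open(n+'4.pkl','wb'))
a=cv2.resize(cv2.imread('pics/wrist4.png')[50:250,240:410],None,fx=2.5,fy=2.5,interpolation=cv2.INTER_CUBIC)
b=cv2.resize(cv2.imread('pics/side4.png')[155:215,235:280],None,fx=8,fy=8,interpolation=cv2.INTER_CUBIC)
a=np.pad(a,((0,600-a.shape[0]),(0,0),(0,0)));b=np.pad(b,((0,600-b.shape[0]),(0,0),(0,0)));cv2.imwrite('pics/z4.png',np.hstack([a,b])[:600,:800])
E
```

```text
10.7 [501.73228402 254.42446661  43.93546756] 23.89916065222042 [-0.87430703 -8.61590733  1.07605829]
```

View pics/z4.png

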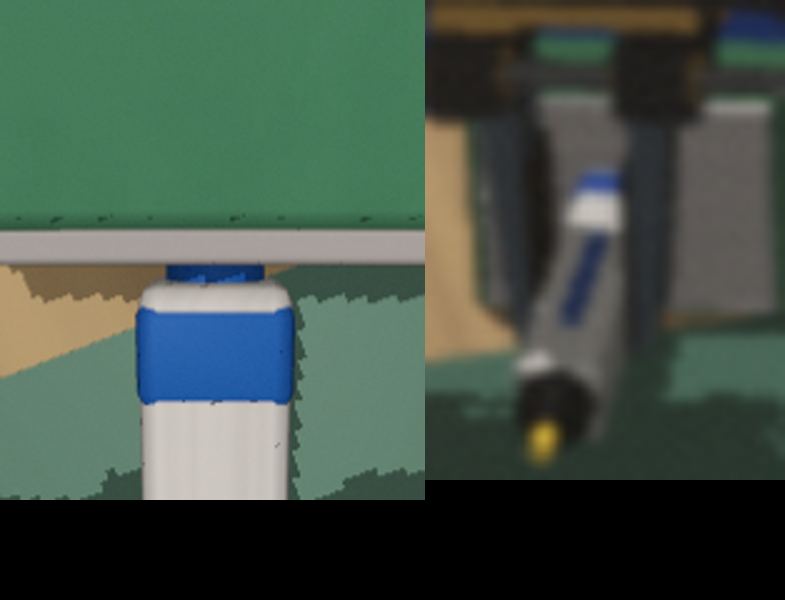

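```bash
python3 - <<'E'
import pickle
from h import *
f=pickle.load(open('scene0.pkl','rb'));g=pickle.load(open('side0.pkl','rb'))
print('glue',onz(f,[[147,308]],0),onz(g,[[492,362]],0)); print('spool',onz(f,[[449,217]],0)); print('redm',onz(f,[[312,286]],12)); print('brush head',onz(f,[[238,182]],10))
E
```

```text
glue [[ 752.92048712 -318.31280824    0.        ]] [[ 743.0185489  -334.57279568    0.        ]]
spool [[323.085752   260.20050237   0.        ]]
redm [[618.92603776  -3.30812497  12.        ]]
brush head [[ 343.82404083 -269.3596826    10.        ]]
```

Call:
{"method": "arm_command", "body": {
  "deltas": [
    [0,[-2,-5,0],0],
    [0,[-6,-16,0],0],
    [0,[-10,-27,5],0],
    [0,[-11,-31,25],0],
    [0,[-11,-34,60],0]
  ]
}}

```text
time_s: 11.3
ee_pos: [489.2, 220.2, 103.0]
ee_rot: [-50.9, 89.7, -161.5]
force: [0.1, -0.0, -1.3]
gripper_width: 23.6
```

Call:
{"method": "arm_command", "body": {
  "deltas": [
    [0,[2,-12,25],0.05],
    [0,[7,-40,55],0.17],
    [0,[13,-76,85],0.3],
    [0,[20,-114,110],0.43],
    [0,[27,-153,130],0.56],
    [0,[33,-192,143],0.69],
    [0,[40,-231,146],0.82],
    [0,[46,-270,146],0.95],
    [0,[53,-309,146],1.08],
    [0,[60,-348,146],1.2],
    [0,[66,-382,146],1.32],
    [0,[71,-408,146],1.42],
    [0,[73,-425,146],1.5],
    [0,[74,-433,146],1.53],
    [0,[74,-435,146],1.54],
    [0,[74,-435,146],1.54],
    [0,[74,-435,146],1.54]
  ]
}}

```text
time_s: 13.0
ee_pos: [565.0, -212.8, 250.2]
ee_rot: [83.7, 90.0, 61.4]
force: [-0.9, -0.7, -1.2]
gripper_width: 23.7
```

```bash
python3 - <<'E'
from h import *
import pickle
s=env.state();print(s['time_s'],s['ee_pos'],s['ee_rot'],(s['ee_rot'][2]-s['ee_rot'][0]),s['gripper_width'],s['qpos'])
for n in ['wrist']:
    f=cams.grab_frame(n);save(f,n+'5');pickle.dump(f,open(n+'5.pkl','wb'))
E
```

```text
13.0 [ 565.03772752 -212.75423988  250.17715974] [83.74706143 89.96975481 61.40599091] -22.341070526193526 23.656485509956266 [-2.17404511e+01  2.01432217e+01  8.32439465e+01  3.08682763e-02
  7.66092244e+01 -8.94065284e+01]
```

View pics/wrist5.png

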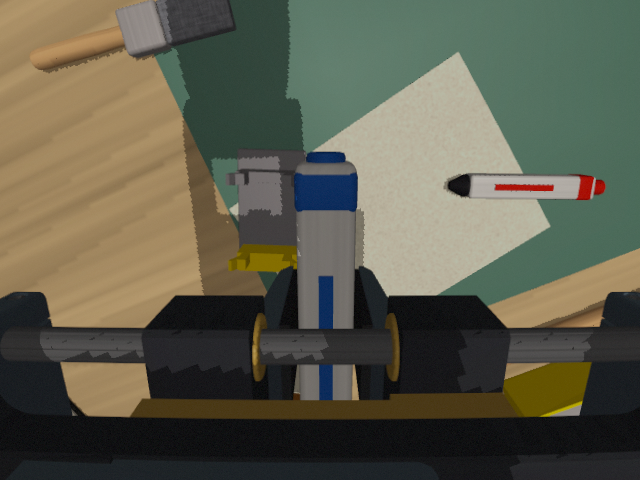

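Call:
{"method": "arm_command", "body": {
  "deltas": [
    [0,[5,12,0],0],
    [0,[12,30,0],0],
    [0,[18,45,0],0],
    [0,[20,50,0],0],
    [0,[20,50,0],0],
    [0,[20,50,0],0]
  ]
}}

```text
time_s: 13.65
ee_pos: [585.3, -163.3, 250.0]
ee_rot: [-87.9, 90.0, -110.3]
force: [-0.1, -0.7, -1.4]
gripper_width: 23.9
```

```bash
python3 - <<'E'
from h import *
import pickle
s=env.state();print(s['time_s'],s['ee_pos'],s['ee_rot'],(s['ee_rot'][2]-s['ee_rot'][0]),s['gripper_width'])
for n in ['wrist']:
    f=cams.grab_frame(n);save(f,n+'6');pickle.dump(f,open(n+'6.pkl','wb'))
a=cv2.resize(cv2.imread('pics/wrist6.png')[130:290,150:310],None,fx=3.75,fy=3.75,interpolation=cv2.INTER_CUBIC);cv2.imwrite('pics/z6.png',a)
E
```

```text
13.65 [ 585.3224557  -163.28838588  249.96449092] [ -87.94400785   89.97594923 -110.250763  ] -22.306755146967845 23.88124286570858
```

View pics/z6.png

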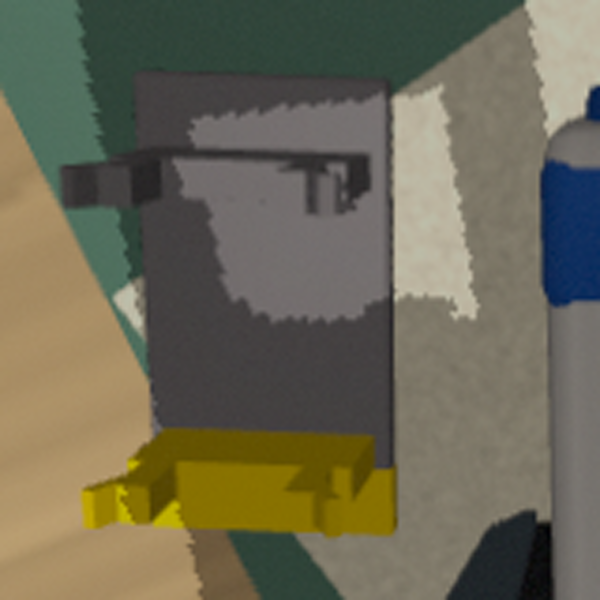

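```bash
cat > fw.py <<'E'
import pickle
from h import *
from scipy.optimize import least_squares
f=pickle.load(open('wrist6.pkl','rb'))
Z=lambda u,v:(150+u/3.75-.4,130+v/3.75-.4)
obs=[((-65,-35,8),Z(137,72)),((-65,35,8),Z(388,80)),((65,35,8),Z(395,534)),((35,-30,66),Z(83,490)),((45,-30,66),Z(86,527)),((-45,-30,66),Z(62,167)),((-35,-30,66),Z(65,207))]
L=np.array([o[0] for o in obs],float);O=np.array([o[1] for o in obs])
def w(p,L):
    c,s=np.cos(p[2]),np.sin(p[2]);return np.c_[p[0]+c*L[:,0]-s*L[:,1],p[1]+s*L[:,0]+c*L[:,1],L[:,2]]
r=least_squares(lambda p:(proj(f,w(p,L))-O).ravel(),[545,-266,-.38],x_scale=[10,10,.1],loss='soft_l1')
print(r.x[:2],np.degrees(r.x[2]),(proj(f,w(r.x,L))-O).round(1).tolist())
print('foot only pts',onz(f,O[:3],8).round(1))
from fit import draw,CR
im=f['img'][:,:,::-1].copy()
cv2.imwrite('pics/o6.png',draw(im,f,r.x,CR,3.75,150,130,160,160))
# held marker line and yaw
zt=250-1.9+12
B=onz(f,[[325.8,164],[325.6,300],[325.8,395]],zt);d=B[0]-B[1];print('marker x yaw',np.degrees(np.arctan2(-d[1],-d[0])))
E
python3 fw.py | grep -v -e '^stop' -e '^marker \[' -e '^cradle'
```

```text
[ 544.60428467 -268.14190878] -24.83347163717192 [[-2.7, -0.4], [-0.9, 0.2], [-2.3, 0.3], [0.6, -0.2], [0.4, -0.0], [0.9, -0.3], [0.8, 0.4]]
foot only pts [[ 472.4 -270.2    8. ]
 [ 500.5 -208.2    8. ]
 [ 618.9 -261.2    8. ]]
marker x yaw -22.346285857218458
```

View pics/o6.png

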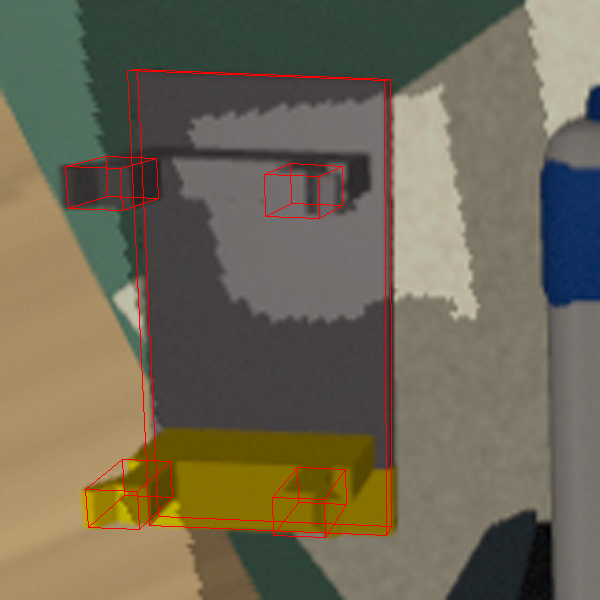

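```bash
python3 - <<'E'
import cv2
im=cv2.imread('pics/wrist6.png');cv2.imwrite('pics/z6b.png',cv2.resize(im[140:410,285:365],None,fx=2.2,fy=2.2,interpolation=cv2.INTER_CUBIC))
E
```

```text
(no output)
```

View pics/z6b.png

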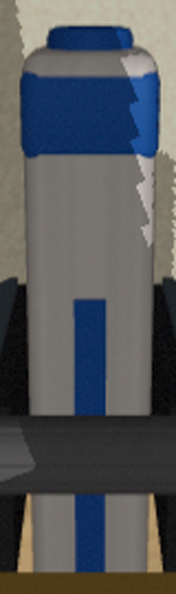

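Call:
{"method": "arm_command", "body": {
  "deltas": [
    [0,[-5,-12,-12],-0.01],
    [0,[-14,-36,-40],-0.02],
    [0,[-24,-62,-72],-0.036],
    [0,[-33,-84,-102],-0.036],
    [0,[-38,-98,-121],-0.036],
    [0,[-40,-103,-128],-0.036],
    [0,[-41,-105,-130],-0.036],
    [0,[-41,-105,-130],-0.036],
    [0,[-41,-105,-130],-0.036]
  ]
}}

```text
time_s: 14.6
ee_pos: [545.2, -268.2, 121.2]
ee_rot: [4.7, 89.9, -19.7]
force: [-0.3, 0.1, -0.9]
gripper_width: 23.9
```

```bash
python3 - <<'E'
from h import *
import pickle
s=env.state();print(s['time_s'],s['ee_pos'],s['ee_rot'],(s['ee_rot'][2]-s['ee_rot'][0]),s['gripper_width'],s['force'])
for n in ['wrist','scene','side']:
    f=cams.grab_frame(n);save(f,n+'7');pickle.dump(f,open(n+'7.pkl','wb'))
a=cv2.resize(cv2.imread('pics/scene7.png')[160:280,150:270],None,fx=3.3,fy=3.3,interpolation=cv2.INTER_CUBIC)
b=cv2.resize(cv2.imread('pics/side7.png')[270:390,300:420],None,fx=3.3,fy=3.3,interpolation=cv2.INTER_CUBIC)
cv2.imwrite('pics/z7.png',np.hstack([a,b]))
E
```

```text
14.6 [ 545.20585434 -268.18158096  121.19868382] [  4.69358837  89.86177348 -19.6761765 ] -24.369764870683717 23.85599986392756 [-0.26473045  0.0917303  -0.91859129]
```

View pics/wrist7.png

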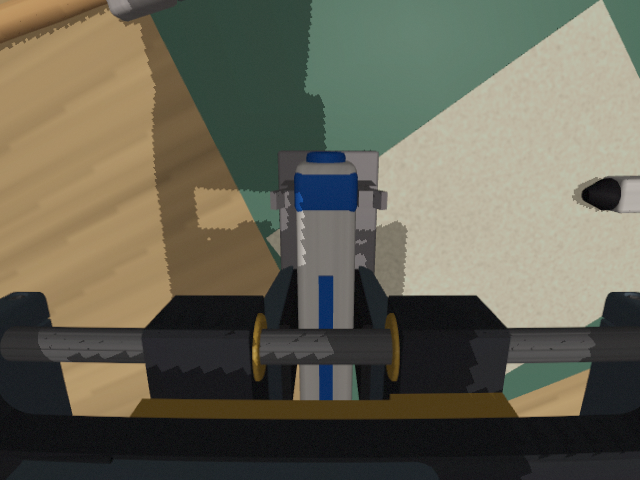

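View pics/z7.png

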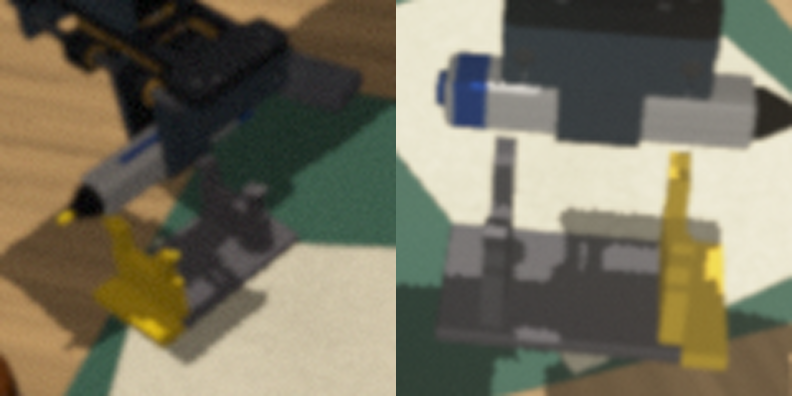

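```bash
python3 - <<'E'
import pickle
from h import *
f=pickle.load(open('wrist7.pkl','rb'));s=np.array([545.2,-268.2])
a=np.radians(-24.37);x=np.array([np.cos(a),np.sin(a)]);y=np.array([-np.sin(a),np.cos(a)])
im=f['img'][180:215,260:400][:,:,::-1];cv2.imwrite('pics/z7w.png',cv2.resize(im,None,fx=5.5,fy=5.5,interpolation=cv2.INTER_CUBIC))
for px,z in [((271.5,200),66),((387,200),66),((279,152),8),((378,152),8)]:
    p=onz(f,[px],z)[0,:2]-s;print(px,'along',x@p,'lat',y@p)
B=onz(f,[[325.8,164],[325.6,300]],119.3+12);print([(x@(b[:2]-s),y@(b[:2]-s)) for b in B])
E
```

```text
(271.5, 200) along -41.101714899303346 lat -30.7366475490796
(387, 200) along -41.12640571519309 lat 33.82913439559716
(279, 152) along -64.94164214269172 lat -32.44044051282524
(378, 152) along -64.98609128128862 lat 35.62708320698832
[(np.float64(-65.51165419732219), np.float64(-0.5696879527072407)), (np.float64(-9.57128816529105), np.float64(-0.611379162286537))]
```

View pics/z7w.png

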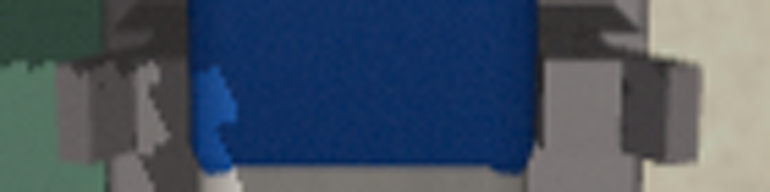

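Call:
{"method": "arm_command", "body": {
  "deltas": [
    [0,[0.4,0.9,-8],0],
    [0,[0.8,1.8,-22],0],
    [0,[0.8,1.8,-36],0],
    [0,[0.8,1.8,-47],0],
    [0,[0.8,1.8,-55],0],
    [0,[0.8,1.8,-60],0],
    [0,[0.8,1.8,-62],0],
    [0,[0.8,1.8,-62],0]
  ]
}}

```text
time_s: 15.55
ee_pos: [545.2, -266.6, 57.9]
ee_rot: [47.5, 90.0, 23.1]
force: [0.9, 0.8, -1.4]
gripper_width: 23.8
```

```bash
python3 - <<'E'
from h import *
import pickle
s=env.state();print(s['time_s'],s['ee_pos'],(s['ee_rot'][2]-s['ee_rot'][0]),s['gripper_width'],s['force'])
for n in ['wrist','scene','side']:
    f=cams.grab_frame(n);save(f,n+'8');pickle.dump(f,open(n+'8.pkl','wb'))
a=cv2.resize(cv2.imread('pics/scene8.png')[190:280,160:250],None,fx=4.4,fy=4.4,interpolation=cv2.INTER_CUBIC)
b=cv2.resize(cv2.imread('pics/side8.png')[290:380,310:400],None,fx=4.4,fy=4.4,interpolation=cv2.INTER_CUBIC)
c=cv2.resize(cv2.imread('pics/wrist8.png')[140:230,250:410],None,fx=2.2,fy=2.2,interpolation=cv2.INTER_CUBIC)
o=np.zeros((600,800,3),np.uint8);o[:396,:396]=a;o[:396,400:796]=b;o[400:400+c.shape[0],:c.shape[1]]=c
cv2.imwrite('pics/z8.png',o)
E
```

```text
15.55 [ 545.22464775 -266.55296045   57.94185434] -24.3971948378562 23.807334834582676 [ 0.87112173  0.81352711 -1.3576522 ]
```

View pics/z8.png

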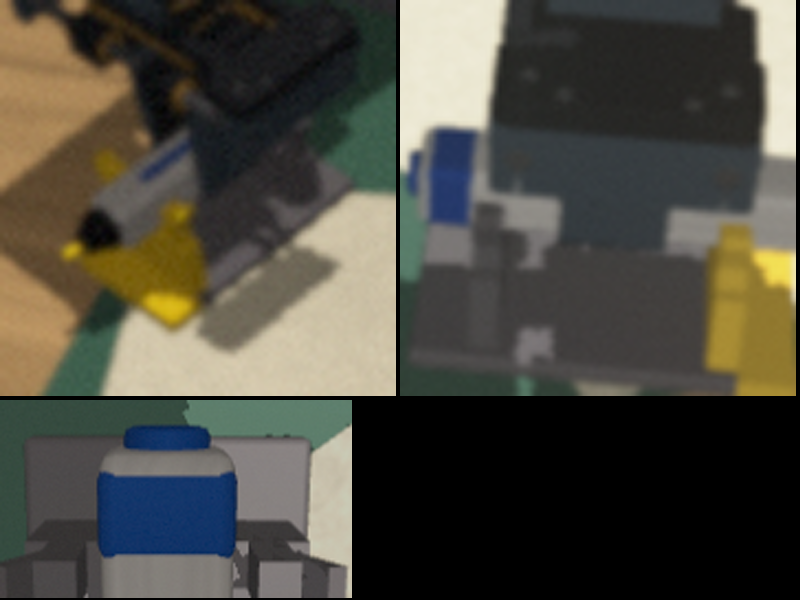

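Call:
{"method": "arm_command", "body": {
  "deltas": [
    [0,[0.2,0.5,-0.8],0],
    [0,[0.3,0.7,-1.6],0],
    [0,[0.3,0.7,-2.3],0],
    [0,[0.3,0.7,-2.9],0],
    [0,[0.3,0.7,-3.3],0],
    [0,[0.3,0.7,-3.3],0]
  ]
}}

```text
time_s: 16.3
ee_pos: [545.4, -265.8, 54.6]
ee_rot: [158.9, 90.0, 134.5]
force: [0.4, 0.3, -1.4]
gripper_width: 23.9
```

Call:
{"method": "arm_command", "body": {
  "deltas": [
    [0,[0,0,-0.3],0],
    [0,[0,0,-0.6],0],
    [0,[0,0,-0.6],0]
  ]
}}

```text
time_s: 16.6
ee_pos: [545.4, -265.8, 54.0]
ee_rot: [132.7, 90.0, 108.4]
force: [-0.2, -0.1, -1.2]
gripper_width: 23.6
```

Call:
{"method": "arm_command", "body": {
  "deltas": [
    [0,[0,0,-0.3],0],
    [0,[0,0,-0.5],0],
    [0,[0,0,-0.5],0]
  ]
}}

```text
time_s: 16.9
ee_pos: [545.4, -265.8, 53.9]
ee_rot: [28.7, 90.0, 4.3]
force: [-1.5, 0.1, 2.9]
gripper_width: 23.9
```

Call:
{"method": "arm_command", "body": {
  "deltas": [
    [0,[0,0,-0.2],0],
    [0,[0,0,-0.4],0],
    [0,[0,0,-0.4],0]
  ]
}}

```text
time_s: 17.2
ee_pos: [545.5, -265.8, 53.9]
ee_rot: [11.6, 90.0, -12.8]
force: [-1.8, 0.5, 5.7]
gripper_width: 23.4
```

Call:
{"method": "arm_command", "body": {
  "deltas": [
    [0,[0,0,0.3],0],
    [0,[0,0,0.5],0],
    [0.27,[0,0,0.5],0],
    [0.29,[0,0,0.5],0],
    [0.33,[0,0,0.5],0],
    [0.4,[0,0,0.5],0],
    [0.5,[0,0,0.5],0],
    [0.5,[0,0,0.5],0],
    [0.5,[0,0,0.5],0]
  ]
}}

```text
time_s: 18.1
ee_pos: [545.4, -265.8, 53.6]
ee_rot: [96.4, 90.0, 72.0]
force: [-0.0, 0.3, 0.9]
gripper_width: 45.5
```

```bash
python3 - <<'E'
from h import *
s=env.state();print(s['time_s'],s['ee_pos'],s['gripper_width'],s['force'])
for n in ['wrist','side']:
    f=cams.grab_frame(n);save(f,n+'9')
b=cv2.resize(cv2.imread('pics/side9.png')[290:380,310:410],None,fx=4,fy=4,interpolation=cv2.INTER_CUBIC)
c=cv2.resize(cv2.imread('pics/wrist9.png')[140:420,220:430],None,fx=1.8,fy=1.8,interpolation=cv2.INTER_CUBIC)
b=np.pad(b,((0,504-360),(0,0),(0,0)));cv2.imwrite('pics/z9.png',np.hstack([b,c]))
E
```

```text
18.1 [ 545.43937101 -265.79468186   53.64781636] 45.51537683420922 [-0.01466017  0.31814733  0.88203077]
```

View pics/z9.png

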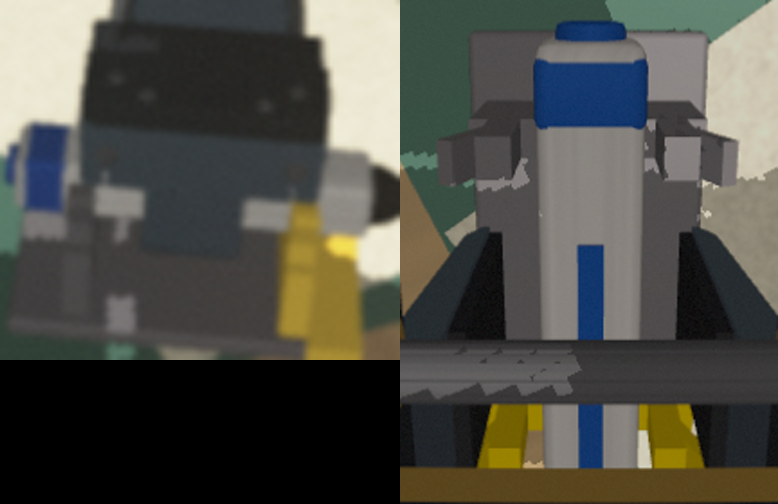

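The marker sits in both notches and the jaws are clear of it. I'll go straight up.

Call:
{"method": "arm_command", "body": {
  "deltas": [
    [0.5,[0,0,4],0],
    [0.5,[0,0,14],0],
    [0.5,[0,0,35],0],
    [0.5,[0,0,70],0],
    [0.5,[0,0,110],0],
    [0.5,[-15,45,145],0],
    [0.5,[-30,90,160],0],
    [0.5,[-40,125,165],0],
    [0.5,[-43,138,165],0],
    [0.5,[-45,140,165],0],
    [0.5,[-45,140,165],0]
  ]
}}

```text
time_s: 19.3
ee_pos: [500.5, -126.3, 218.8]
ee_rot: [-40.2, 90.0, -64.5]
force: [0.0, -0.1, 0.1]
gripper_width: 45.7
```

```bash
python3 - <<'E'
from h import *
import pickle
s=env.state();print(s['time_s'],s['ee_pos'],s['gripper_width'],s['force'])
for n in ['scene','side']:
    f=cams.grab_frame(n);save(f,n+'10');pickle.dump(f,open(n+'10.pkl','wb'))
    a=np.radians(-24.4);x=np.array([np.cos(a),np.sin(a),0]);c=np.array([544.9,-266.5,52])
    print(n,proj(f,[c+92.5*x,c+83*x,c-69*x,c+[0,0,12]-41*0*x]).round(1).tolist())
a=cv2.resize(cv2.imread('pics/scene10.png')[190:280,160:260],None,fx=4,fy=4,interpolation=cv2.INTER_CUBIC)
b=cv2.resize(cv2.imread('pics/side10.png')[290:380,310:410],None,fx=4,fy=4,interpolation=cv2.INTER_CUBIC)
cv2.imwrite('pics/z10.png',np.hstack([a,b]))
E
```

```text
19.3 [ 500.54199437 -126.25369055  218.81447709] 45.6511854244527 [ 0.01478849 -0.07884351  0.07019078]
scene [[173.4, 249.0], [176.8, 246.5], [227.7, 208.3], [204.6, 221.2]]
side [[421.1, 339.7], [414.5, 339.2], [311.3, 330.1], [358.2, 328.1]]
```

View pics/z10.png

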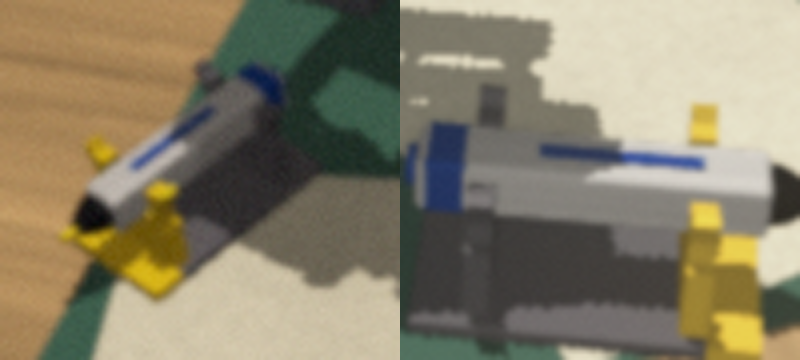

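View pics/scene10.png

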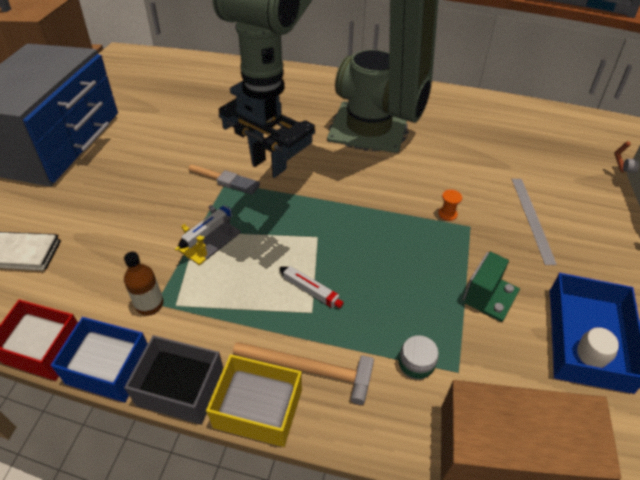

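The marker lies level in both notches, with its nose and nib at the yellow end (scene about (178,249)). All the other objects are where they started, so I'm handing the job in.

```bash
python3 -c "
from workcell import env
print(env.job_done()); print(env.state()['time_s'])"
```

```text
the job is handed in; nothing more can be done
None
the job is handed in; nothing more can be done
```

The blue-button marker is clicked out and lying level in both notches of the cradle, nib at the yellow upright. I handed the job in after about 19.4 s.

- **Pushing the button:** I gripped the marker at mid-barrel with 30 N and lined it up with the steel face to about 0.2°. I then pushed in steps of 0.7 mm or less. Resistance stayed near 4 N over about 9.3 mm, then the button stopped moving while the force rose to about 8.7 N, so I took it as fully in. The side picture showed the yellow nib out.
- **Laying it down:** I lowered the marker in steps of 0.5 mm or less until it touched at 5.7 N, at the height I had predicted. I eased off, opened the jaws and went straight up.
- **Last checks:** The pictures showed the marker seated in both notches, nib towards the yellow upright. The robot was clear with no force on it, and in the final scene picture the other things looked unmoved.
- **Disagreements:** The scene camera and the wrist camera differed by about 3–5 mm on the marker, the stop and the cradle, and by up to 2.5° on angles. I used the wrist values, and contact at the stop and in the cradle came where they predicted. A rough side-view check of the held marker suggested about 1.7° of tilt and 2.5° of turn, with an error of over 1° itself. The wrist picture did not show the turn, and the marker seated level.

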